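# Scan the label of the green box

### The job

Take the yellow scanner off its charging pad and aim its red window squarely at the middle of the label face of the green box, holding it level and still about 8 cm from the label for two seconds so that it reads. Then lay the scanner back on the middle of the pad, right way up, and let go. Do not disturb the green box or the two black boxes.

Things in the scene. Friction and masses are not known exactly. Their poses are not given: they have to be found in the camera images.
- scanner: yellow pocket scanner with a black nose, lying on the charging pad: 110 long (own x) x 36 wide (own y; the last 30 mm, the nose, 42 wide) x 30 tall, 0.11 kg, loose. Origin: centre of its underside (55 mm behind the window). Own x points forward out of the red window, own z up. It reads by itself, no key need be pressed.
- window (a point): middle of the scanner's red front window, on the nose's end face, 15 mm above the underside. Axes as the scanner's: x is the line of sight.
- green_box: green box with a white label, 55 wide (own x) x 85 (own y) x 24 deep (own z), loose. It stands on end, 85 mm tall, with its largest labelled face turned more or less to the robot. Origin: middle of the back face, at half its height. Own z points level out of the labelled face (towards the robot side), own y points up. 
- label (a point): the aiming point: middle of the labelled face of the green box, 42.5 mm above the bench. Axes as the green box's.
- pad: flat grey charging pad with a green strip at its far end, 150 long (own x) x 80 wide (own y) x 4 thick, fixed to the bench. Origin: centre of its underside, on the bench; own z up. The scanner starts on it, pointing roughly along own x.
- tall_black_box: black box with a white label, 46 wide x 62 x 34 deep, loose, a bystander. It stands on end, 62 mm tall, with its largest labelled face turned more or less to the robot. Origin: middle of the back face, at half its height. Own z points level out of the labelled face (towards the robot side), own y points up. 
- small_black_box: smaller black box with a white label, 40 wide x 50 x 26 deep, loose, a bystander. It stands on end, 50 mm tall, with its largest labelled face turned more or less to the robot. Origin: middle of the back face, at half its height. Own z points level out of the labelled face (towards the robot side), own y points up. 
There are look-alikes about, which are no part of the job. Of the things that look like the scanner, the smaller one is meant.

How it is judged (in metres and radians):
On the way:
1. scanner held still 1.2 s before the green box's label face: window 50-120 mm off, label middle within 18 mm of its line of sight (sideways, height), square within 15 degrees (x of label in the frame of window between 0.05 and 0.12 m and y of label in the frame of window between -0.018 and 0.018 m and z of label in the frame of window between -0.018 and 0.018 m and z of window in the frame of green_box above 0.05 m and angle between the x axis of scanner and the z axis of green_box, either way round below 0.26 rad and linear speed of scanner below 0.03 m/s and angular speed of scanner below 0.3 rad/s), for 1.2 s.
At the end, for the whole second after the job is handed in: The scanner lies right way up and at rest on the charging pad, its centre within 30 mm of the pad's centre, pointing either way, and is let go; the three boxes stand where they stood (each within 15 mm) (horizontal distance between scanner and pad below 0.03 m and z of scanner in the frame of pad between 0.001 and 0.008 m and angle between scanner's own z axis and vertical below 0.1 rad and linear speed of scanner below 0.02 m/s and contact force between the fingers and scanner below 0.1 N and distance of each of green_box, tall_black_box, small_black_box from where it was at the start of the episode below 0.015 m); the robot touches nothing.
It fails at once if the green box is moved more than 15 mm or tipped (distance of green_box from where it was at the start of the episode above 0.015 m or angle between green_box's own y axis and vertical above 0.2 rad).
It fails at once if the tall black box is moved more than 15 mm or tipped (distance of tall_black_box from where it was at the start of the episode above 0.015 m or angle between tall_black_box's own y axis and vertical above 0.2 rad).
It fails at once if the small black box is moved more than 15 mm or tipped (distance of small_black_box from where it was at the start of the episode above 0.015 m or angle between small_black_box's own y axis and vertical above 0.2 rad).
It also fails if it takes over 43 s, if anything falls off the work surface, if the arm or the gripper's body presses on something with over 40 N, if the wrist force passes 120 N, or if a joint passes its speed limit or range.

### The arm

A 6-joint arm with a two-finger parallel gripper is mounted at the origin on a cart in front of the work surface, level with it; the furniture and walls round the work are solid. World frame = base frame: x ahead of the robot, y to its left, z up, the work surface at z = 0. Lengths are in mm, angles in rad, forces in N, time in s.
With the tool pointing down it reaches from about 325 to 875 mm from the base axis. Payload 4.4 kg.
Tool frame: the origin (TCP) lies on the centre line of the jaws, within the pads' length; the fingertips stand ahead of it and the grasp point (between the pads) lies 6 mm ahead of it (ctrl.tcp_to_tips is the z of the fingertips in the tool frame, in mm); z points along the fingers, y is the line along which they close (so a half turn about z gives the same grasp; the last joint's range is limited). The gripper opens to 85 mm and grips with 20 to 120 N. Pads are 22 mm wide; open, the fingers measure 114 mm over their backs; the gripper's body (76 mm by 85 mm) begins 54 mm behind the grasp point. The pads swing forward as they close: fully open they stand 13 mm farther back than shut.
Start: joints at [-1.486, 0.207, 1.542, -0, 1.393, -0.15], TCP at [134.319, -559.094, 235.482] pointing down, gripper open.
Joint ranges: [-2.73, 2.73], [-0.86, 2.22], [0.23, 2.46], [-1.11, 4.25], [0.08, 2.63], [-2.82, 2.82]. Speed limits (rad/s): [2.79, 2.79, 3.14, 3.14, 3.14, 3.14].

### API

Orientations are given as a 3x3 rotation matrix whose columns are the frame's x, y, z axes.
In Python, from plant import ctrl, sensors, optics gives the robot as it stands. Calls block until the motion is done:
- ctrl.move_ptp(position, orientation): joint-space move of the TCP to a pose.
- ctrl.move_l(position, rot=None, vel=150, threshold=None): straight line of the TCP; rot=None keeps the orientation; vel is the mean speed in mm/s. With threshold (N) it stops when the force on the tool has changed by that much, and returns True; else False.
- ctrl.set_joints(angles): joint-space move.
- ctrl.gripper_to(opening, force=None): finger opening in mm; force is the grip in N (None keeps the last); returns when the fingers have stopped.
- ctrl.hold(seconds).
- ctrl.solve_ik(position, orientation): joint angles nearest the present ones, or None.
- sensors.read_state(): the state.
- optics.grab_frame(name): name is "side" or "top"; returns (picture, depth): 420x560x3 uint8, red, green, blue; 420x560 float32, mm along the optical axis (not along the pixel's ray), 0 where there is no reading.
- optics.camera_params(name): a dict with "mtx" (3x3 intrinsics, pixels), "k1" (the pictures are not rectified: a ray, as slopes to the right and down, at radius r is drawn at 1 + k1 r^2 times it, then the intrinsics apply), "R" (3x3) and "t" (3): a world point X has camera coordinates R X + t. Camera axes: x right, y down, z forward; pixel columns grow to the right and rows downward; lengths in mm; the calibration is good to about 2 mm. A picture is of the moment at which its call begins. camera_params takes no time and is no camera call.
A pose or a line that the arm cannot do raises ctrl.MotionError and nothing moves.
- ctrl.finish_job(): hands the job in; it is judged then, once.
The state is a dict: "t": time; "q": joint angles; "qvel": joint speeds; "tau": joint torques, N m; "eef_pos": TCP position; "eef_rot": TCP orientation; "force": force on the tool from outside, world axes, zero at the start; "wrist_torque": the same for the moment, N m; "grip_width": finger opening in mm; "grasp_force": force on a finger pad.
Only numpy, scipy, OpenCV 4.12 (cv2) and the standard library are available. Lean on these libraries where they do the work, as an engineer would, in place of code of your own. Each camera call takes 0.05 s, during which the arm holds its last target. There are 200 camera calls.

## Working session

There is one attempt and no reset: what is moved stays moved. The work goes in short steps, each a Python script; the robot and the scene stay as the last script left them, time stands still between calls to the robot, and variables do not carry over. Pictures are saved under pics/ and viewed, at most 10 in all, crops included, and the job is handed in when it is done.

```bash
mkdir -p pics; ls; python3 - <<'E'
from plant import ctrl, sensors, optics
import cv2,numpy as np
for n in("top","side"):
    p,d=optics.grab_frame(n); cv2.imwrite(f"pics/{n}0.png",p[:,:,::-1]); np.savez(f"{n}0.npz",p=p,d=d)
    c=optics.camera_params(n); print(n,c)
print(ctrl.tcp_to_tips, sensors.read_state()["t"])
E
```

```text
pics
top {'mtx': array([[508.80205502,   0.        , 277.40343578],
       [  0.        , 508.80205502, 211.58501602],
       [  0.        ,   0.        ,   1.        ]]), 'k1': -0.1269409028471633, 'R': array([[ 0.0142085 , -0.99966752, -0.02151663],
       [-0.99055821, -0.01113803, -0.13663956],
       [ 0.13635447,  0.02325492, -0.99038713]]), 't': array([115.68583257, 598.51469048, 978.74896949])}
side {'mtx': array([[524.97353467,   0.        , 283.46781156],
       [  0.        , 524.97353467, 210.8632466 ],
       [  0.        ,   0.        ,   1.        ]]), 'k1': -0.080849177383535, 'R': array([[-0.96539509, -0.26036743,  0.0148703 ],
       [-0.11215544,  0.36302235, -0.92500591],
       [ 0.23544315, -0.89466395, -0.37966162]]), 't': array([605.30272359,  85.01672433, 898.74995743])}
25.0 0.1
```

View pics/top0.png

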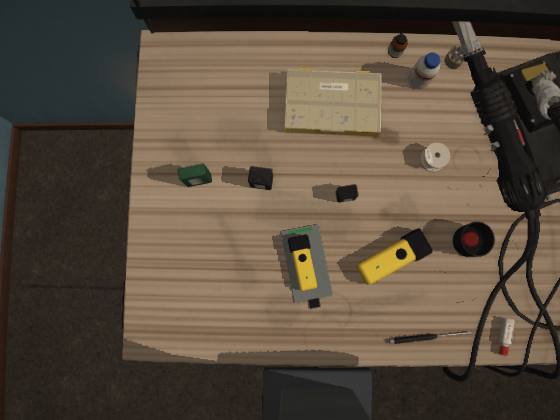

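View pics/side0.png

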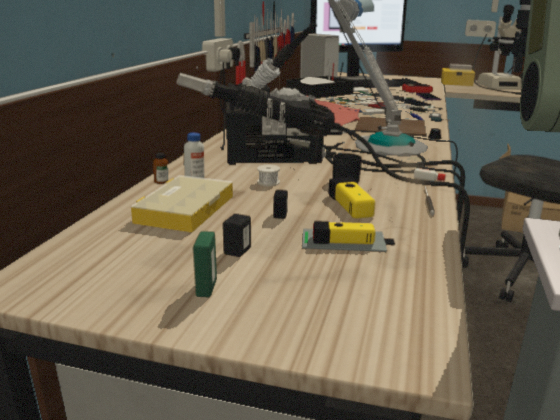

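Top view: candidates for the scanner are the small yellow one on the grey pad at (303,265) and the larger yellow look-alike at (395,258). I choose the one on the pad, whose nose points up the image (+x). The green box is at (195,175), the tall black box at (261,178) and the small black box at (347,193). Next I'll measure and check the choice in a crop.

```bash
cat > h.py <<'E'
import numpy as np,cv2
from plant import ctrl,sensors,optics
def rays(cam,px):
    c=optics.camera_params(cam);d=np.array([0,0,0,0,0.]);d[0]=c["k1"]
    # model: drawn = ray*(1+k1 r^2) -> same as OpenCV k1
    u=cv2.undistortPoints(np.float64(px).reshape(-1,1,2),c["mtx"],d)[:,0]
    return -c["R"].T@c["t"], np.c_[u,np.ones(len(u))]@c["R"], u
def plane(cam,px,z):
    C,v,_=rays(cam,px); return C+v*((z-C[2])/v[:,2])[:,None]
def cloud(cam,d):
    c=optics.camera_params(cam);yy,xx=np.mgrid[:420,:560]
    C,v,_=rays(cam,np.c_[xx.ravel(),yy.ravel()])
    return (C+v*d.reshape(-1,1)).reshape(420,560,3)
def rect(P): # xy -> centre, sizes, long axis yaw
    (c,s,a)=cv2.minAreaRect(np.float32(P[:,:2])); a=np.radians(a)
    if s[0]<s[1]: s=s[::-1]; a+=np.pi/2
    a=(a+np.pi/2)%np.pi-np.pi/2
    return np.round(c,1),np.round(s,1),round(float(np.degrees(a)),1)
E
python3 - <<'E'
from h import *
for cam in("top","side"):
    z=np.load(cam+"0.npz");p,d=z["p"],z["d"];W=cloud(cam,d);hsv=cv2.cvtColor(p,cv2.COLOR_RGB2HSV);H,S,V=cv2.split(hsv)
    X,Y,Z=W[...,0],W[...,1],W[...,2]; ok=d>0
    print(cam)
    if cam=="top":
        boxes={"green":(175,155,220,192),"tall":(245,160,280,195),"small":(332,180,362,206),"scan":(284,228,322,296),"big":(352,225,436,290)}
    else: boxes={"green":(190,225,222,300),"tall":(220,210,256,258),"small":(270,188,292,220)}
    for n,(a,b,c,e) in boxes.items():
        m=np.zeros(ok.shape,bool);m[b:e,a:c]=1;m&=ok
        m2=m&(Z>8)
        zt=np.percentile(Z[m2],95); t=m2&(abs(Z-zt)<4)
        print(n,m2.sum(),"ztop",zt.round(1),"top",t.sum(),*rect(W[t]),"all",*rect(W[m2]))
z=np.load("top0.npz");p=z["p"]
cv2.imwrite("pics/crop.png",cv2.resize(p[145:315,165:435,::-1],None,fx=2.9,fy=2.9,interpolation=cv2.INTER_CUBIC))
E
```

```text
top
green 594 ztop 87.9 top 272 [669.7 292.5] [53.8 23. ] -79.1 all [682.9 295.5] [56.2 53.2] -77.7
tall 497 ztop 65.5 top 266 [667.3 158.8] [45.2 32.5] 84.4 all [667.  158.9] [46.1 35.2] 81.5
small 327 ztop 52.9 top 188 [638.5 -17.1] [39.5 25.7] -78.8 all [638.4 -17.2] [41.2 26.3] -80.0
scan 1088 ztop 37.4 top 667 [495.7  73.2] [107.7  40.9] 10.1 all [500.7  68. ] [132.8  66.9] 4.4
big 1961 ztop 44.2 top 1161 [ 507.3 -111.7] [146.9  54.8] -60.2 all [ 508.6 -110.9] [151.2  57.2] -61.7
side
green 1304 ztop 84.2 top 291 [668.9 294.8] [55.1 24.4] -78.7 all [710.8 209.2] [249.7  35.1] -63.9
tall 991 ztop 61.7 top 240 [666.8 162. ] [46.2 34.5] 81.3 all [666.4 163. ] [48.1 35.5] 80.5
small 369 ztop 49.7 top 109 [638.  -14.9] [41.5 25.3] -81.4 all [637.7 -13.9] [43.6 26.1] -81.4
```

View pics/crop.png

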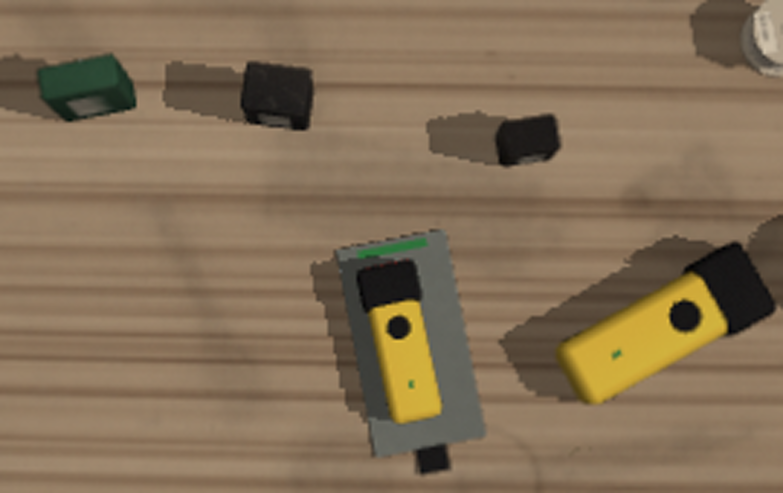

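The crop confirms it: the small scanner sits on the pad with the green strip, and its nose points up the image (yellow body about (303,268) in the full picture). Green, tall and small boxes stand in the row above. Heights and sizes match those given. Next come the fine yellow/pad measurements and reach checks.

```bash
python3 - <<'E'
from h import *
def big(m):
    n,l,s,_=cv2.connectedComponentsWithStats(m.astype(np.uint8)); return l==1+s[1:,4].argmax()
B={"top":(278,222,334,312),"side":(298,215,400,255)}
for cam in B:
    z=np.load(cam+"0.npz");p=z["p"];W=cloud(cam,z["d"]);H,S,V=cv2.split(cv2.cvtColor(p,cv2.COLOR_RGB2HSV))
    r=np.zeros(H.shape,bool);a,b,c,e=B[cam];r[b:e,a:c]=1
    Z=W[...,2];zt=np.percentile(Z[r&(S>150)&(H<40)&(Z>0)],80)
    top=r&(abs(Z-zt)<5)
    yel=big(top&(H>15)&(H<40)&(S>130)); 
    print(cam,"zt",zt.round(1),"yellow",rect(plane(cam,np.argwhere(yel)[:,::-1],34)),"whole",rect(plane(cam,np.argwhere(big(top))[:,::-1],34)))
    pad=big(r&(S<60)&(Z<15)&(V>50)); print("pad grey",rect(plane(cam,np.argwhere(pad)[:,::-1],4)))
    g=big(r&(H>40)&(H<85)&(S>90)&(Z<15)); print("strip",g.sum(),rect(plane(cam,np.argwhere(g)[:,::-1],4)))
    # label face of green box: fit of normal from cloud
    a,b,c,e={"top":(175,155,220,192),"side":(190,225,222,300)}[cam]
    r[:]=0;r[b:e,a:c]=1
    t=r&(abs(Z-{"top":87.5,"side":84}[cam])<3)&(H>50)&(H<95)
    print("green top plane85",t.sum(),rect(plane(cam,np.argwhere(t)[:,::-1],85)))
for yaw in(0,np.pi):
  for pos in([496,73,34],[496,73,150],[525,266,58],[525,266,150]):
    a=np.radians(10.5)+yaw;x=np.array([np.cos(a),np.sin(a),0]);zz=np.array([0,0,-1.]);R=np.c_[x,np.cross(zz,x),zz]
    q=ctrl.solve_ik(pos,R);print(yaw,None if q is None else np.round(q,2))
E
```

```text
top zt 35.8 yellow (array([483.2,  68. ]), array([82.2, 35.1]), 12.6) whole (array([496.7,  69.7]), array([110.1,  41.4]), 14.4)
pad grey (array([496.7,  63.7]), array([150.4,  80.2]), 11.6)
strip 62 (array([563.5,  77.7]), array([49.2,  5.3]), -78.0)
green top plane85 225 (array([668.9, 291.8]), array([52.5, 21.3]), -78.2)
side zt 32.8 yellow (array([482.2,  79.6]), array([81.9, 43.4]), 16.8) whole (array([495.3,  81.2]), array([108.3,  48.7]), 11.8)
pad grey (array([495. ,  70.6]), array([151.2,  86.8]), 11.0)
strip 33 (array([562.7,  80.7]), array([43.2,  3.7]), -77.1)
green top plane85 242 (array([665. , 301.9]), array([53.9, 22.9]), -76.0)
0 [-0.03  0.32  1.87 -0.    0.95  1.36]
0 [-0.03  0.14  1.81 -0.    1.19  1.36]
0 [ 0.32  0.43  1.64 -0.    1.06  1.71]
0 [ 0.32  0.32  1.59 -0.    1.24  1.71]
3.141592653589793 [-0.03  0.32  1.87 -0.    0.95 -1.78]
3.141592653589793 [-0.03  0.14  1.81 -0.    1.19 -1.78]
3.141592653589793 [ 0.32  0.43  1.64 -0.    1.06 -1.43]
3.141592653589793 [ 0.32  0.32  1.59 -0.    1.24 -1.43]
```

```bash
cat >> h.py <<'E'
def down(yaw):
    x=np.array([np.cos(yaw),np.sin(yaw),0]);z=np.array([0,0,-1.]);return np.c_[x,np.cross(z,x),z]
YAW=np.radians(11.3)
def st():
    s=sensors.read_state();print("t",round(s["t"],1),"pos",np.round(s["eef_pos"],1),"w",round(s["grip_width"],1),"F",np.round(s["force"],1),"g",np.round(s["grasp_force"],1));return s
E
python3 - <<'E'
from h import *
W=np.vstack([cloud(c,np.load(c+"0.npz")["d"])[np.load(c+"0.npz")["d"]>0] for c in("top","side")])
r=np.hypot(W[:,0],W[:,1]);az=np.arctan2(W[:,1],W[:,0])
m=(r<680)&(r>300)&(az>-1.5)&(az<.35);print("max z in sweep",np.percentile(W[m,2],99.9),W[m,2].max())
if W[m,2].max()>180: raise SystemExit
R=down(YAW)
ctrl.move_ptp([497,72.5,200],R)
ctrl.move_l([497,72.5,60],vel=120)
hit=ctrl.move_l([497,72.5,34],vel=50,threshold=12);print(hit);st()
if hit: raise SystemExit
ctrl.gripper_to(25,40);st()
ctrl.move_l([497,72.5,110],vel=60);st()
for n in("top","side"):
    p,d=optics.grab_frame(n); cv2.imwrite(f"pics/{n}1.png",p[:,:,::-1]); np.savez(f"{n}1.npz",p=p,d=d)
E
```

```text
max z in sweep 408.8207031830848 425.532594921288
```

```bash
python3 - <<'E'
from h import *
for c in("top","side"):
    z=np.load(c+"0.npz");W=cloud(c,z["d"]);ok=(z["d"]>0)&(W[...,2]>120)&(np.hypot(W[...,0]-0,W[...,1])<800)
    n,l,s,_=cv2.connectedComponentsWithStats(ok.astype(np.uint8))
    for i in range(1,n):
        if s[i,4]>15:
            w=W[l==i];print(c,s[i,:5],"min",w.min(0).round(),"max",w.max(0).round(),"az",np.arctan2(w[:,1],w[:,0]).min().round(2),np.arctan2(w[:,1],w[:,0]).max().round(2))
E
```

```text
top [ 198    0  356   26 6544] min [ 770. -213.  487.] max [787. 211. 522.] az -0.27 0.27
top [ 479  113   81  105 4335] min [ 581. -413.  120.] max [ 761. -246.  204.] az -0.57 -0.31
top [552 113   8  19  97] min [ 697. -333.  274.] max [ 728. -324.  304.] az -0.44 -0.42
side [ 511    0   49  132 5468] min [ 132. -629.  221.] max [223.  84. 426.] az -1.36 0.42
side [280  22  38  41 398] min [ 639. -346.  264.] max [ 729. -314.  360.] az -0.47 -0.42
side [349  31  49  78 822] min [ 453. -621.  120.] max [ 594. -531.  331.] az -0.93 -0.73
side [ 257   92   78   35 1698] min [ 590. -350.  120.] max [ 761. -241.  200.] az -0.53 -0.31
```

The tall points in the sweep are the arm itself (side view, right edge), plus a parked arm at radius >630 and a lamp beyond 700. I'll sweep at a shorter radius.

```bash
python3 - <<'E'
from h import *
R=down(YAW)
s=sensors.read_state()
ctrl.move_ptp([105,-438,270],s["eef_rot"])
ctrl.move_ptp([497,72.5,200],R)
ctrl.move_l([497,72.5,60],vel=120)
hit=ctrl.move_l([497,72.5,34],vel=50,threshold=12);print(hit);st()
if hit: raise SystemExit
ctrl.gripper_to(25,40);st()
ctrl.move_l([497,72.5,110],vel=60);st()
for n in("top","side"):
    p,d=optics.grab_frame(n); cv2.imwrite(f"pics/{n}1.png",p[:,:,::-1]); np.savez(f"{n}1.npz",p=p,d=d)
E
```

```text
False
t 5.0 pos [496.9  72.5  33.7] w 85.3 F [0.6 0.4 0. ] g 0.0
t 5.5 pos [497.5  72.5  34.6] w 34.0 F [-0.9  0.4  5.3] g 39.6
t 6.9 pos [496.5  72.5 109.5] w 34.1 F [-0.  -0.1 -1.1] g 39.8
```

View pics/side1.png

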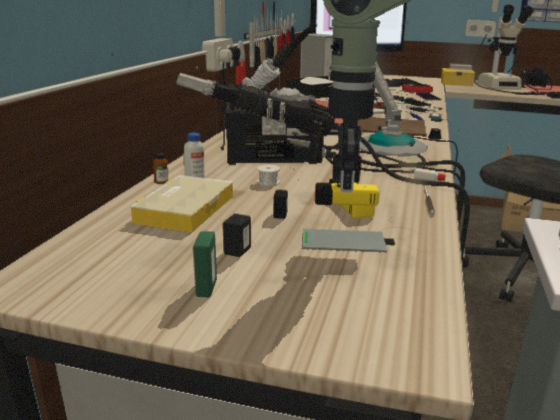

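The side view shows the scanner gripped level at (345,193), clear of the pad (345,240), with grip width 34. The boxes are undisturbed. Next I move to the aiming pose.

```bash
python3 - <<'E'
from h import *
R=down(YAW); n=-R[:,0]; lab=np.array([657.2,291.3,0]); g=lab+135*n; g[2]=58
ctrl.move_l([g[0],g[1],110],vel=150)
ctrl.move_l(g,vel=60); ctrl.hold(2.2); st()
for n in("top","side"):
    p,d=optics.grab_frame(n); cv2.imwrite(f"pics/{n}2.png",p[:,:,::-1]); np.savez(f"{n}2.npz",p=p,d=d)
a=cv2.imread("pics/top2.png")[140:260,150:310];b=cv2.imread("pics/side2.png")[180:310,170:350]
cv2.imwrite("pics/both2.png",np.hstack([cv2.resize(a,(400,300)),cv2.resize(b,(400,300))]))
# scanner in side view: points
z=np.load("side2.npz");W=cloud("side",z["d"]);H,S,V=cv2.split(cv2.cvtColor(z["p"],cv2.COLOR_RGB2HSV))
m=(H>15)&(H<40)&(S>150)&(z["d"]>0)&(W[...,1]>200)&(W[...,1]<330)&(W[...,0]<640)&(W[...,2]<75)&(W[...,2]>15)
print("yellow",m.sum(),W[m].min(0).round(),W[m].max(0).round(),np.percentile(W[m],50,axis=0).round())
k=(V<60)&(z["d"]>0)&(W[...,1]>235)&(W[...,1]<330)&(W[...,0]>540)&(W[...,0]<620)&(W[...,2]<75)&(W[...,2]>20)
print("nose",k.sum(),W[k].min(0).round(),W[k].max(0).round())
q=(H>50)&(H<95)&(S>80)&(z["d"]>0)&(W[...,2]>81)&(W[...,2]<88)&(abs(W[...,0]-669)<50)&(abs(W[...,1]-294)<50)
print("green top",rect(W[q]))
z=np.load("side1.npz");W=cloud("side",z["d"]);H,S,V=cv2.split(cv2.cvtColor(z["p"],cv2.COLOR_RGB2HSV))
m=np.zeros(H.shape,np.uint8);m[226:256,298:387]=1;m&=((S<60)&(V>80)).astype(np.uint8)
print("pad",rect(plane("side",np.argwhere(m)[:,::-1],4)))
E
```

```text
t 11.7 pos [524.8 264.8  58. ] w 34.0 F [-0.1  0.3 -1.1] g 39.8
yellow 1210 [468. 245.  29.] [553. 292.  58.] [502. 277.  48.]
nose 505 [545. 259.  28.] [577. 299.  58.]
green top (array([666.8, 297.2]), array([48.8, 20.7]), -78.4)
pad (array([495.9,  69.1]), array([149.8,  88. ]), 11.5)
```

View pics/both2.png

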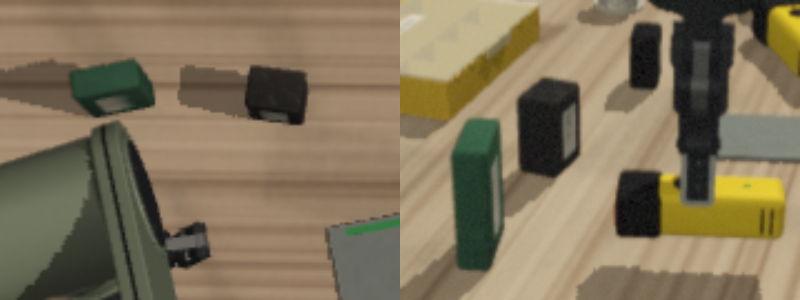

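The scanner is level (underside 28 mm, window about 80 mm from the label), pointing at the green box face, which is unmoved (label at about (495,205) in the right half). It was held for 2.2 s. Now I lay it back.

```bash
python3 - <<'E'
from h import *
x,y=496.5,66.5
g=sensors.read_state()["eef_pos"]
ctrl.move_l([g[0],g[1],100],vel=80)
ctrl.move_l([x,y,100],vel=150)
ctrl.move_l([x,y,42],vel=60)
print(ctrl.move_l([x,y,33.5],vel=15,threshold=4));st()
ctrl.gripper_to(85);ctrl.hold(.3);st()
ctrl.move_l([x,y,180],vel=100)
ctrl.move_ptp([300,-300,300],down(YAW-.8))
st()
for n in("top","side"):
    p,d=optics.grab_frame(n); cv2.imwrite(f"pics/{n}3.png",p[:,:,::-1]); np.savez(f"{n}3.npz",p=p,d=d)
z=np.load("top3.npz");W=cloud("top",z["d"]);Z=W[...,2]
for nme,(a,b,c,e) in {"green":(175,155,220,192),"tall":(245,160,280,195),"small":(332,180,362,206),"scan":(284,228,322,296)}.items():
    m=np.zeros(Z.shape,bool);m[b:e,a:c]=1;m&=(z["d"]>0)&(Z>8);zt=np.percentile(Z[m],95);t=m&(abs(Z-zt)<4)
    print(nme,zt.round(1),*rect(W[t]))
a=cv2.imread("pics/top3.png")[140:320,150:390];b=cv2.imread("pics/side3.png")[180:310,170:410]
cv2.imwrite("pics/both3.png",np.hstack([cv2.resize(a,(400,300)),cv2.resize(b,(400,217)) if 0 else cv2.copyMakeBorder(cv2.resize(b,(400,217)),0,83,0,0,0)]))
E
```

```text
True
t 15.6 pos [496.5  66.5  34.6] w 33.5 F [-0.  -0.4  3.3] g 40.5
t 16.4 pos [495.5  66.5  33.9] w 85.2 F [ 0.1 -0.3 -0.5] g 0.0
t 19.6 pos [ 300.4 -299.4  299.6] w 85.1 F [0.7 0.9 0.6] g 0.0
green 88.0 [669.7 292. ] [54.9 24.3] -77.6
tall 65.5 [667.  158.8] [44.7 33.7] 84.0
small 52.9 [638.9 -16.9] [39.6 24.8] -79.8
scan 37.5 [494.9  67.2] [107.7  40.1] 11.9
```

View pics/both3.png

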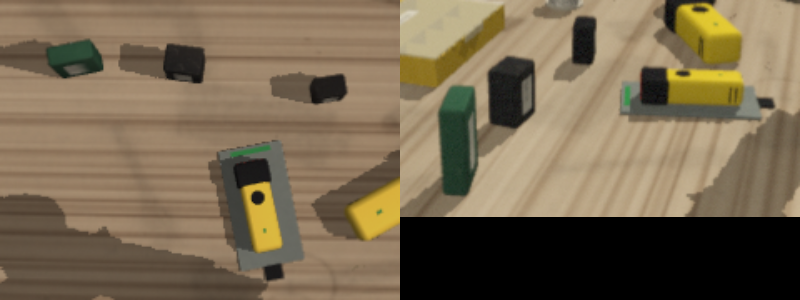

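The scanner lies right way up in the middle of the pad (left half about (258,205)), the gripper is clear, and the boxes have not moved. I'm handing it in.

```bash
python3 -c "
from plant import ctrl
print(ctrl.finish_job())"
```

```text
the job is handed in; nothing more can be done
None
```

The scanner was held level for 2.2 s about 80 mm from the green box's label, then laid back on the middle of the pad and released; the boxes did not move, and the job was handed in at about 20 s with no verdict returned.

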